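# Close up the row in the store cupboard

## Task

Tidy the row on the cupboard board by pushing only, without gripping or lifting anything: push the lidded tub into the corner of the wooden battens so that it sits flush against both the long back batten and the short end batten, and push the carton up beside it so that it sits flush against the back batten and snug against the tub. Leave the tin, the jar and the screwdriver where they are, and finish with the hand clear of everything.

Things in the scene. Friction and masses are not known exactly. Their poses are not given: they have to be found in the camera images.
- corner: Fixed L of two dark wooden battens, 36 mm high, 20 thick. Origin: on the board, where their inner faces meet. x points across the long back batten, away from the robot; y along it to the robot's left. Back batten: inner face x = 0, from y = 20 to -510 mm. End batten: inner face y = 0, from x = 0 to -170. The row stands at negative x and y. Place and yaw (up to 0.08 rad) vary.
- tub: Closed storage tub, grey with white lid, straight sides, 95 mm (its x) by 150 (its y) by 58 high, 0.35 to 0.7 kg, too wide to grip. Origin: centre of underside, z up. Starts in front of the back batten, within 0.25 rad of square to it. Flush, its long side is along the back batten and its origin at x = -47.5, y = -75 mm in the corner's frame.
- carton: Closed cardboard carton, 95 mm (its x) by 100 (its y) by 52 high, 0.25 to 0.5 kg, too wide to grip. Origin: centre of underside, z up. Starts right of the tub as the robot sees it, within 0.25 rad of square to the back batten. Finished, its x still points across the back batten and its origin is at x = -47.5, y = -200 mm in the corner's frame.
- tin: Bystander: a tin, 66 mm across, 95 mm high, standing to the left in front of the end batten. Origin: centre of its underside.
- jar: Bystander: a jar with a lid, 60 mm across, 85 mm high, standing on the outer (left) side of the end batten, 15 to 50 mm from it. Origin: centre of its underside.
- screwdriver: Bystander: a screwdriver lying at the far right, roughly along the robot's x, about 200 mm long and 26 mm thick. Origin: near its middle, at its underside.

How it is judged:
At the end, for the whole second after the job is handed in: The tub is within 5 mm of the back batten and of the end batten; the carton is within 5 mm of the back batten and of the tub; both are square to the battens within 0.05 rad, flat on the board, released and at rest (x of tub in the frame of corner between -0.0525 and -0.043 m and y of tub in the frame of corner between -0.08 and -0.07 m and x of carton in the frame of corner between -0.0525 and -0.043 m and y of carton in the frame of tub between -0.13 and -0.12 m and height (world z) of each of tub, carton below 0.006 m and angle between each of tub, carton's own z axis and vertical below 0.06 rad and linear speed of each of tub, carton below 0.01 m/s and angle between the x axis of each of tub, carton and the x axis of corner, either way round below 0.05 rad); the robot touches nothing.
It fails at once if the lidded tub is lifted off the board (12 mm) or tipped (0.25 rad) (height (world z) of tub above 0.012 m or angle between tub's own z axis and vertical above 0.25 rad).
It fails at once if the carton is lifted off the board (12 mm) or tipped (0.25 rad) (height (world z) of carton above 0.012 m or angle between carton's own z axis and vertical above 0.25 rad).
It fails at once if the tin is pushed away (20 mm) from where it stood (distance of tin from where it was at the start of the episode above 0.02 m).
It fails at once if the jar is pushed away (20 mm) from where it stood (distance of jar from where it was at the start of the episode above 0.02 m).
It fails at once if the screwdriver is pushed away (20 mm) from where it stood (distance of screwdriver from where it was at the start of the episode above 0.02 m).
It also fails if it takes over 67 s, if anything falls off the work surface, if the arm or the gripper's body presses on something with over 40 N, if the wrist force passes 120 N, or if a joint passes its speed limit or range.

## Robot

A 6-joint arm with a two-finger parallel gripper is mounted at the origin on the work surface. World frame = base frame: x ahead of the robot, y to its left, z up, the work surface at z = 0. Lengths are in m, angles in rad, forces in N, time in s.
With the tool pointing down it reaches from about 0.275 to 0.75 m from the base axis. Payload 10.2 kg.
Tool frame: the origin (TCP) lies midway between the tips of the shut fingers; the grasp point (between the pads) lies 19 mm behind it; z points along the fingers, y is the line along which they close (so a half turn about z gives the same grasp; the last joint's range is limited). The gripper opens to 85 mm and grips with 20 to 120 N. Pads are 22 mm wide; open, the fingers measure 114 mm over their backs; the gripper's body (76 mm by 85 mm) begins 54 mm behind the grasp point. The pads swing forward as they close: fully open they stand 13 mm farther back than shut.
Start: joints at [0.969, 0.313, 1.498, -0, 1.331, -0.223], TCP at [0.194, 0.488, 0.231] pointing down, gripper open.
Joint ranges: [-2.94, 2.94], [-0.97, 2.17], [0.19, 2.56], [-1.23, 4.37], [0.02, 3.11], [-2.88, 2.88]. Speed limits (rad/s): [2.39, 2.39, 3.01, 3.14, 3.14, 3.14].

## Interface

Orientations are given as a unit quaternion [w, x, y, z].
In Python, from station import sensors, imaging, workorder gives the robot as it stands.
- The arm moves only by the tool drive_tool, never from a script. Its argument "targets" is a list of rows, each a list of 3 entries, a list of its own where there are three numbers: the closure, from 0 (fully open) to 1 (shut), then the shift along the tool's x, y, z scaled (see below), then the turn, a rotation vector about the tool's x, y, z scaled (see below). In form: [[grip, [x, y, z], [ax, ay, az]], ...]. A call has 1 to 12 rows; each row shifts and turns the commanded pose from where the row before left it, along the tool's axes as they then stand; what a row does not reach is not made up. The controller multiplies each number of a shift by 0.04 m and each number of a turn by 30 degrees. A row lasts 1/12 s, in which the tool goes at most 41.7 mm and 7.16 degrees, less where a joint would pass 70% of its speed; a pose out of reach is approached as far as the arm can. A call with a number of a shift or a turn outside -1 to 1 is refused whole. A call with a gripper value outside its range is refused whole. The fingers move at their own pace and stop on an object; "squeeze" is the grip in N (left out, the last holds). Time passes only in rows, so rows that do not move let the fingers close. It gives the time, the measured TCP pose, the force, the opening and the grip force at its end, in the units of the state.
- sensors.get_obs(): the state, without advancing time (a new reading comes with each control period).
- imaging.grab_frame(name): name is "side" or "top"; returns the picture (384x512x3 uint8, red, green, blue); there is no depth.
- imaging.camera_model(name): a dict with "fx", "fy", "cx", "cy" (pixels), "xyz" and "orientation" of the camera in the world. Camera axes: x right, y down, z forward; pixel columns grow to the right and rows downward; lengths in m; the calibration is good to about 2 mm. A picture is of the moment at which its call begins. camera_model takes no time and is no camera call.
- workorder.close_job(): hands the job in; it is judged then, once.
The state is a dict: "time_s": time; "joint_positions": joint angles; "joint_vel": joint speeds; "joint_efforts": joint torques, N m; "eef_pos": TCP position; "tool_rot": TCP orientation; "wrist_force": force on the tool from outside, world axes, zero at the start; "ft_torque": the same for the moment, N m; "opening": finger opening in m; "gripper_force": force on a finger pad.
Only numpy, scipy, OpenCV 4.12 (cv2) and the standard library are available. Lean on these libraries where they do the work, as an engineer would, in place of code of your own. Each camera call takes 0.05 s, during which the arm holds its last target. There are 200 camera calls.

## Working session

There is one attempt and no reset: what is moved stays moved. The work goes in short steps, Python scripts to look and compute and a tool call to move; the robot and the scene stay as the last step left them, time stands still between calls to the robot, and variables do not carry over. Pictures are saved under pics/ and viewed, at most 10 in all, crops included, and the job is handed in when it is done.

Besides the shell and the picture viewer there is one more tool, called after "Request:" by a JSON object that holds its "method" and its "body", one argument or row to a line. drive_tool: Moves the arm, as the interface text tells. Its arguments: {"type":"object","properties":{"targets":{"type":"array"},"squeeze":{"type":"number"}},"required":["targets"]}

```bash
mkdir -p pics
python3 - <<'E'
from station import sensors, imaging
import cv2
for n in("top","side"):
    im=imaging.grab_frame(n); cv2.imwrite(f"pics/{n}0.png",cv2.resize(im[:,:,::-1],(800,600),interpolation=cv2.INTER_CUBIC)); print(imaging.camera_model(n))
print(sensors.get_obs())
E
```

```text
{'fx': 467.39260913179186, 'fy': 467.39260913179186, 'cx': 259.4658709857855, 'cy': 198.17324324145136, 'xyz': array([ 0.33167349, -0.02529821,  1.19487203]), 'orientation': array([-0.05829365,  0.70630808, -0.70284239,  0.06118268])}
{'fx': 357.0216437186097, 'fy': 357.0216437186097, 'cx': 254.7486425657362, 'cy': 191.68034475610972, 'xyz': array([ 0.3417456 , -0.81186619,  0.52494063]), 'orientation': array([-0.48390057,  0.86587337, -0.1096928 ,  0.06380463])}
{'time_s': 0.1, 'joint_positions': array([ 9.68606704e-01,  3.13387892e-01,  1.49833009e+00, -1.27515930e-05,
        1.33099789e+00, -2.23401238e-01]), 'joint_vel': array([ 0.0007714 , -0.00176549, -0.00279566,  0.00072554, -0.00109363,
        0.0002892 ]), 'joint_efforts': array([ 4.19266114e-03, -4.12898576e+01, -2.60140193e+01, -4.05018909e-05,
        3.00858461e-03,  7.38960330e-05]), 'eef_pos': array([0.19403041, 0.48759397, 0.23080713]), 'tool_rot': array([-2.19628790e-04,  1.88262435e-01,  9.82118598e-01, -5.16918875e-04]), 'wrist_force': array([-0.37856721, -0.1817223 , -0.19953517]), 'ft_torque': array([ 0.00573796, -0.01450693,  0.01891032]), 'gripper_force': 0.0, 'opening': 0.08526754556403572}
```

View pics/top0.png

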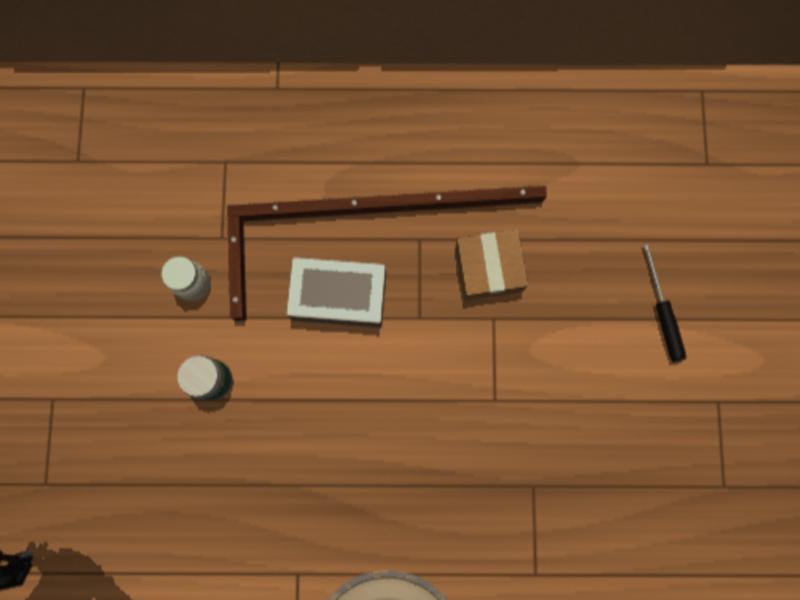

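View pics/side0.png

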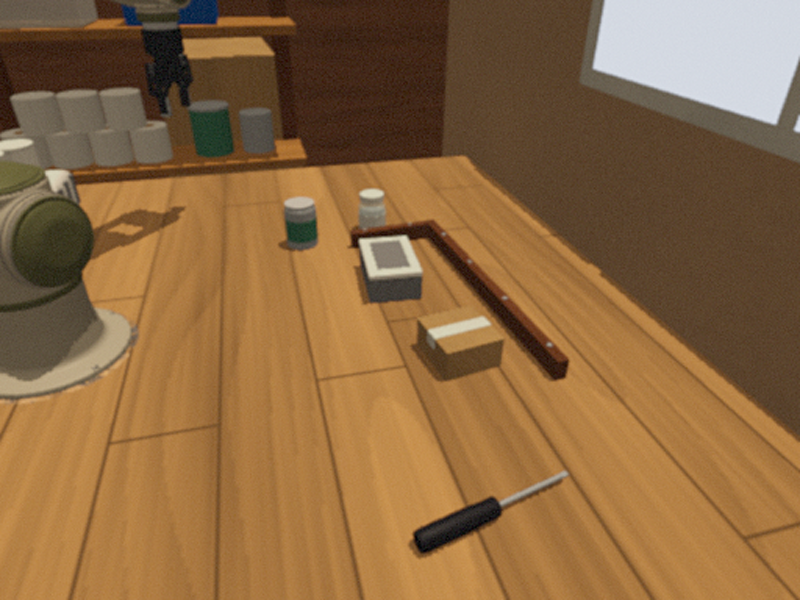

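Top view (800x600): the battens' inner corner is near (243,215). The tub lid is around (337,291), the carton around (492,263), the tin at (203,378) and the jar at (182,275). The screwdriver is far right, near (665,310). I'll enlarge the row next.

Run:
```python
from station import imaging
import cv2
im=imaging.grab_frame("top")[110:250,95:355,::-1]
cv2.imwrite("pics/crop0.png",cv2.resize(im,(780,420),interpolation=cv2.INTER_CUBIC))
```

```text
(no output)
```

View pics/crop0.png

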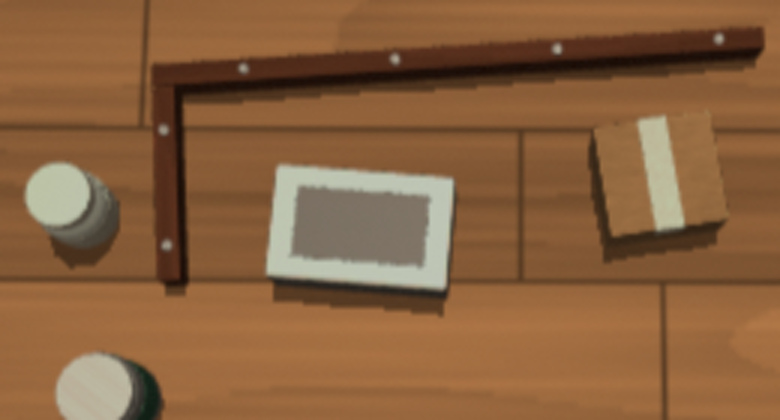

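The crop shows the batten screws on the centrelines: back (243,68), (395,59), (557,49), (719,39) and end (163,130), (167,245). Tub lid corners are (277,165), (454,178), (445,291), (267,276). Carton top corners are (594,130), (709,111), (727,217), (610,238).

```bash
cat > h.py <<'E'
import numpy as np
from scipy.spatial.transform import Rotation as R
from station import imaging, sensors
def px2w(pts,z,name="top",off=(95,110),s=3):
    m=imaging.camera_model(name); q=m["orientation"]; r=R.from_quat([*q[1:],q[0]])
    p=(np.array(pts,float)+.5)/s-.5+np.array(off)
    d=np.c_[(p[:,0]-m["cx"])/m["fx"],(p[:,1]-m["cy"])/m["fy"],np.ones(len(p))]
    d=r.apply(d); return (m["xyz"]+d*((z-m["xyz"][2])/d[:,2])[:,None])[:,:2]
def box(pts,z):
    c=px2w(pts,z); e=[np.linalg.norm(c[i]-c[(i+1)%4]) for i in range(4)]
    v=(c[0]+c[3]-c[1]-c[2]); return c.mean(0),np.arctan2(-v[0],v[1]),np.round(e,4)
def frame():
    b=px2w([(243,68),(395,59),(557,49),(719,39)],.036); e=px2w([(163,130),(167,245)],.036)
    k=np.polyfit(b[:,1],b[:,0],1); yaw=np.arctan(-k[0])
    X=np.array([np.cos(yaw),np.sin(yaw)]);Y=np.array([-X[1],X[0]])
    o=X*((b@X).mean()-.01)+Y*((e@Y).mean()-.01); return o,yaw,X,Y
E
python3 - <<'E'
from h import *
np.set_printoptions(precision=4,suppress=True)
o,yaw,X,Y=frame(); print("corner",o,yaw)
b=px2w([(243,68),(719,39),(163,130),(167,245),(153,66),(761,28)],.036);print((b-o)@np.c_[X,Y])
for n,p,z in(("tub",[(277,165),(454,178),(445,291),(267,276)],.058),("carton",[(594,130),(709,111),(727,217),(610,238)],.052)):
    c,a,e=box(p,z); print(n,c,a,e,"in corner",(c-o)@X,(c-o)@Y,a-yaw)
print("jar",px2w([(59,195)],.085),"tin",px2w([(95,392)],.095))
print("scr",px2w([(646,246),(678,360)],.013,off=(0,0),s=1.5625))
q=sensors.get_obs()["tool_rot"];print(R.from_quat([*q[1:],q[0]]).as_matrix())
E
```

```text
corner [0.6863 0.2456] 0.06947884252390142
[[ 0.0101 -0.0594]
 [ 0.0101 -0.4699]
 [-0.0404  0.0104]
 [-0.1403  0.0096]
 [ 0.0168  0.0175]
 [ 0.0176 -0.5071]]
tub [0.5575 0.081 ] -0.07465017573694975 [0.1477 0.0953 0.1467 0.0938] in corner -0.13992154408488364 -0.15518279548463737 -0.14412901826085117
carton [ 0.6056 -0.1678] 0.1798643197088819 [0.0986 0.0921 0.0993 0.0932] in corner -0.10915877692512749 -0.4067330265566615 0.11038547718498047
jar [[0.5772 0.323 ]] tin [[0.4175 0.2828]]
scr [[ 0.6439 -0.4303]
 [ 0.4533 -0.4727]]
[[-0.9291  0.3698 -0.0005]
 [ 0.3698  0.9291 -0.0008]
 [ 0.0002 -0.0009 -1.    ]]
```

Measured sizes match the given ones. My plan is to push with half-open fingers as a two-point pusher, with the tool's axes aligned to the corner frame so that tool x = -X and tool y = +Y. First I approach the front of the tub.

Request:
{"method": "drive_tool", "body": {
  "targets": [
    [0.4, [0, 0, 0], [0, 0, -0.214]],
    [0.4, [0, 0, 0], [0, 0, -0.214]],
    [0.4, [0, 0, 0], [0, 0, -0.214]],
    [0.4, [0, 0, 0], [0, 0, -0.214]],
    [0.4, [-0.438, -0.769, 0], [0, 0, 0]],
    [0.4, [-0.438, -0.769, 0], [0, 0, 0]],
    [0.4, [-0.438, -0.769, 0], [0, 0, 0]],
    [0.4, [-0.438, -0.769, 0], [0, 0, 0]],
    [0.4, [-0.438, -0.769, 0], [0, 0, 0]],
    [0.4, [-0.438, -0.769, 0], [0, 0, 0]],
    [0.4, [-0.438, -0.769, 0], [0, 0, 0]],
    [0.4, [-0.438, -0.769, 0], [0, 0, 0]]
  ]
}}

```text
time_s: 1.15
eef_pos: [0.3516, 0.2504, 0.2313]
tool_rot: [-0.0, -0.035, 0.999, 0.0]
wrist_force: [0.5, 0.7, -0.4]
opening: 0.0509
gripper_force: 0.0
```

```bash
cat >> h.py <<'E'
def where():
    o,yaw,X,Y=frame(); s=sensors.get_obs(); q=s["tool_rot"]; m=R.from_quat([*q[1:],q[0]]).as_matrix(); p=s["eef_pos"]
    print("t %.2f C x,y,z mm"%s["time_s"],np.round(1e3*np.array([(p[:2]-o)@X,(p[:2]-o)@Y,p[2]]),1),"tool-x angle in C deg",round(np.degrees(np.arctan2(m[1,0],m[0,0])-yaw),2),"z",np.round(m[:,2],4),"F",np.round(s["wrist_force"],1),"op",round(s["opening"],4))
E
python3 -c "from h import *;where()"
```

```text
t 1.15 C x,y,z mm [-333.6   28.1  231.3] tool-x angle in C deg -180.0 z [-0.  0. -1.] F [ 0.5  0.7 -0.4] op 0.0509
```

Request:
{"method": "drive_tool", "body": {
  "targets": [
    [0.4, [-0.437, -0.763, 0], [0, 0, 0]],
    [0.4, [-0.437, -0.763, 0], [0, 0, 0]],
    [0.4, [-0.437, -0.763, 0], [0, 0, 0]],
    [0.4, [-0.437, -0.763, 0], [0, 0, 0]],
    [0.4, [-0.437, -0.763, 0], [0, 0, 0]],
    [0.4, [-0.437, -0.763, 0], [0, 0, 0]],
    [0.4, [0, 0, 0.9], [0, 0, 0]],
    [0.4, [0, 0, 0.9], [0, 0, 0]],
    [0.4, [0, 0, 0.9], [0, 0, 0]],
    [0.4, [0, 0, 0.9], [0, 0, 0]],
    [0.4, [0, 0, 0.9], [0, 0, 0]],
    [0.4, [0, 0, 0.8], [0, 0, 0]]
  ]
}}

```text
time_s: 2.15
eef_pos: [0.4677, 0.0766, 0.0172]
tool_rot: [-0.0, -0.035, 0.999, 0.0]
wrist_force: [0.6, -0.2, -0.2]
opening: 0.0515
gripper_force: 0.0
```

```bash
python3 -c "from h import *;where()"
```

```text
t 2.15 C x,y,z mm [-229.8 -153.4   17.2] tool-x angle in C deg -180.01 z [-1.e-03  1.e-04 -1.e+00] F [ 0.6 -0.2 -0.2] op 0.0515
```

Request:
{"method": "drive_tool", "body": {
  "targets": [
    [0.4, [-0.25, 0, 0.1], [0, 0, 0]],
    [0.4, [-0.25, 0, 0], [0, 0, 0]],
    [0.4, [-0.25, 0, 0], [0, 0, 0]],
    [0.4, [-0.25, 0, 0], [0, 0, 0]],
    [0.4, [-0.25, 0, 0], [0, 0, 0]],
    [0.4, [-0.25, 0, 0], [0, 0, 0]],
    [0.4, [-0.25, 0, 0], [0, 0, 0]],
    [0.4, [-0.25, 0, 0], [0, 0, 0]],
    [0.4, [-0.25, 0, 0], [0, 0, 0]],
    [0.4, [-0.25, 0, 0], [0, 0, 0]],
    [0.4, [-0.15, 0, 0], [0, 0, 0]],
    [0.4, [0, 0, 0], [0, 0, 0]]
  ]
}}

```text
time_s: 3.15
eef_pos: [0.5746, 0.084, 0.0149]
tool_rot: [-0.0, -0.035, 0.999, 0.0]
wrist_force: [0.6, 0.8, -0.1]
opening: 0.0512
gripper_force: 0.0
```

```bash
python3 -c "from h import *;where()"
```

```text
t 3.15 C x,y,z mm [-122.6 -153.5   14.9] tool-x angle in C deg -180.0 z [-0.  0. -1.] F [ 0.6  0.8 -0.1] op 0.0512
```

Request:
{"method": "drive_tool", "body": {
  "targets": [
    [0.4, [-0.075, 0, 0], [0, 0, 0]],
    [0.4, [-0.075, 0, 0], [0, 0, 0]],
    [0.4, [-0.075, 0, 0], [0, 0, 0]],
    [0.4, [-0.075, 0, 0], [0, 0, 0]]
  ]
}}

```text
time_s: 3.48
eef_pos: [0.5859, 0.0848, 0.0151]
tool_rot: [-0.0, -0.035, 0.999, 0.0]
wrist_force: [-3.1, -0.1, -0.9]
opening: 0.0515
gripper_force: 0.0
```

Run:
```python
from h import *; where()
import cv2
im=imaging.grab_frame("top")[110:250,95:355,::-1]
cv2.imwrite("pics/crop1.png",cv2.resize(im,(780,420),interpolation=cv2.INTER_CUBIC))
```

```text
t 3.48 C x,y,z mm [-111.2 -153.4   15.1] tool-x angle in C deg -180.0 z [-8.e-04  1.e-04 -1.e+00] F [-3.1 -0.1 -0.9] op 0.0515
```

View pics/crop1.png

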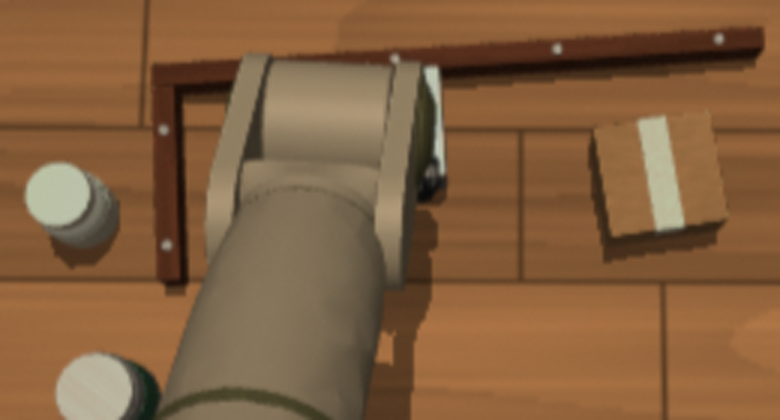

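The arm hides most of the tub, but its right edge, about (438,66) to (446,186), is near the batten. I'll keep pushing until the force rises.

Request:
{"method": "drive_tool", "body": {
  "targets": [
    [0.4, [-0.05, 0, 0], [0, 0, 0]],
    [0.4, [-0.05, 0, 0], [0, 0, 0]],
    [0.4, [-0.05, 0, 0], [0, 0, 0]]
  ]
}}

```text
time_s: 3.78
eef_pos: [0.5909, 0.0852, 0.0151]
tool_rot: [-0.002, -0.035, 0.999, 0.0]
wrist_force: [-18.4, -0.7, 7.3]
opening: 0.0511
gripper_force: 0.0
```

```bash
python3 -c "from h import *;where()"
```

```text
t 3.78 C x,y,z mm [-106.2 -153.3   15.1] tool-x angle in C deg -179.99 z [-3.7e-03 -1.0e-04 -1.0e+00] F [-18.4  -0.7   7.3] op 0.0511
```

Contact at 18 N, with TCP x = -106.2 mm as predicted (95 + 11), so the tub is flush to the back batten. Next I move round to its right side and turn 90°.

Request:
{"method": "drive_tool", "body": {
  "targets": [
    [0.4, [0.75, 0, 0], [0, 0, 0]],
    [0.4, [0, 0, -0.9], [0, 0, 0]],
    [0.4, [0, 0, -0.9], [0, 0, 0]],
    [0.4, [0, 0, -0.9], [0, 0, 0]],
    [0.4, [0, 0, -0.9], [0, 0, 0]],
    [0.4, [-0.54, -0.76, 0], [0, 0, 0]],
    [0.4, [-0.54, -0.76, 0], [0, 0, 0]],
    [0.4, [-0.54, -0.76, 0], [0, 0, 0]],
    [0.4, [-0.54, -0.76, 0], [0, 0, 0]],
    [0.4, [0, 0, 0], [0, 0, 0.23]],
    [0.4, [0, 0, 0], [0, 0, 0.23]],
    [0.4, [0, 0, 0], [0, 0, 0.23]]
  ]
}}

```text
time_s: 4.78
eef_pos: [0.6578, -0.033, 0.1594]
tool_rot: [0.001, 0.149, 0.989, 0.0]
wrist_force: [-0.1, -1.3, 1.1]
opening: 0.0511
gripper_force: 0.0
```

Request:
{"method": "drive_tool", "body": {
  "targets": [
    [0.4, [0, 0, 0.2], [0, 0, 0.231]],
    [0.4, [0, 0, 0.2], [0, 0, 0.231]],
    [0.4, [0, 0, 0.2], [0, 0, 0.231]],
    [0.4, [0, 0, 0.2], [0, 0, 0.231]],
    [0.4, [0, 0, 0.2], [0, 0, 0.231]],
    [0.4, [0, 0, 0.2], [0, 0, 0.231]],
    [0.4, [0, 0, 0.2], [0, 0, 0.231]],
    [0.4, [0, 0, 0.2], [0, 0, 0.231]],
    [0.4, [0, 0, 0.2], [0, 0, 0.231]],
    [0.4, [0, 0, 0], [0, 0, 0.231]],
    [0.4, [0, 0, 0], [0, 0, 0]]
  ]
}}

```text
time_s: 5.7
eef_pos: [0.6574, -0.0323, 0.0873]
tool_rot: [0.001, 0.684, 0.73, 0.0]
wrist_force: [-0.2, -0.5, 1.0]
opening: 0.0513
gripper_force: 0.0
```

Run:
```python
from h import *; where()
import cv2
im=imaging.grab_frame("top")[110:250,95:355,::-1]
cv2.imwrite("pics/crop2.png",cv2.resize(im,(780,420),interpolation=cv2.INTER_CUBIC))
```

```text
t 5.70 C x,y,z mm [ -48.1 -275.2   87.3] tool-x angle in C deg 89.74 z [ 1.4e-03 -2.0e-04 -1.0e+00] F [-0.2 -0.5  1. ] op 0.0513
```

View pics/crop2.png

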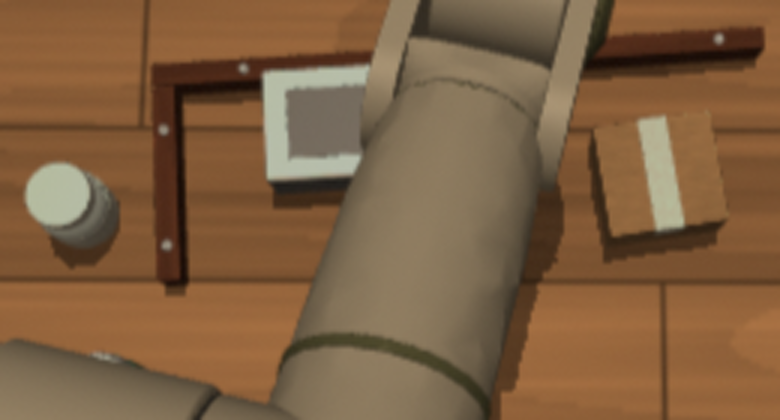

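The tub is square and flush to the back batten, with lid corners at (263,72) and (267,181). Now I lower and push it toward the end batten.

Request:
{"method": "drive_tool", "body": {
  "targets": [
    [0.4, [0, -0.15, 0.9], [0, 0, 0.009]],
    [0.4, [0, 0, 0.9], [0, 0, 0]],
    [0.4, [0.25, 0, 0], [0, 0, 0]],
    [0.4, [0.25, 0, 0], [0, 0, 0]],
    [0.4, [0.25, 0, 0], [0, 0, 0]],
    [0.4, [0.25, 0, 0], [0, 0, 0]],
    [0.4, [0.25, 0, 0], [0, 0, 0]],
    [0.4, [0.25, 0, 0], [0, 0, 0]],
    [0.4, [0.25, 0, 0], [0, 0, 0]],
    [0.4, [0.25, 0, 0], [0, 0, 0]],
    [0.4, [0.25, 0, 0], [0, 0, 0]],
    [0.4, [0.15, 0, 0], [0, 0, 0]]
  ]
}}

```text
time_s: 6.75
eef_pos: [0.6456, 0.0635, 0.018]
tool_rot: [0.002, 0.683, 0.73, 0.0]
wrist_force: [-1.6, -8.9, 4.8]
opening: 0.0514
gripper_force: 4.3
```

Request:
{"method": "drive_tool", "body": {
  "targets": [
    [0.4, [0.075, 0, 0], [0, 0, 0]],
    [0.4, [0.075, 0, 0], [0, 0, 0]],
    [0.4, [0.075, 0, 0], [0, 0, 0]],
    [0.4, [0.05, 0, 0], [0, 0, 0]]
  ]
}}

```text
time_s: 7.08
eef_pos: [0.645, 0.0738, 0.0181]
tool_rot: [0.002, 0.683, 0.73, 0.0]
wrist_force: [-1.9, -9.2, 5.0]
opening: 0.0513
gripper_force: 4.4
```

```bash
python3 -c "from h import *;where()"
```

```text
t 7.08 C x,y,z mm [ -53.1 -168.5   18.1] tool-x angle in C deg 89.84 z [ 0.0037 -0.0027 -1.    ] F [-1.9 -9.2  5. ] op 0.0513
```

Request:
{"method": "drive_tool", "body": {
  "targets": [
    [0.4, [0.06, 0, 0], [0, 0, 0]],
    [0.4, [0.06, 0, 0], [0, 0, 0]],
    [0.4, [0.05, 0, 0], [0, 0, 0]],
    [0.4, [0.05, 0, 0], [0, 0, 0]]
  ]
}}

```text
time_s: 7.42
eef_pos: [0.6444, 0.0824, 0.018]
tool_rot: [0.002, 0.683, 0.73, 0.0]
wrist_force: [-1.8, -8.6, 5.0]
opening: 0.0509
gripper_force: 4.4
```

```bash
python3 -c "from h import *;where()"
```

```text
t 7.42 C x,y,z mm [ -53.1 -159.9   18. ] tool-x angle in C deg 89.83 z [ 0.0035 -0.0027 -1.    ] F [-1.8 -8.6  5. ] op 0.0509
```

Request:
{"method": "drive_tool", "body": {
  "targets": [
    [0.4, [0.05, 0, 0], [0, 0, 0]],
    [0.4, [0.05, 0, 0], [0, 0, 0]]
  ]
}}

```text
time_s: 7.58
eef_pos: [0.6443, 0.0844, 0.0181]
tool_rot: [0.003, 0.683, 0.731, -0.001]
wrist_force: [-2.8, -28.7, 5.5]
opening: 0.0516
gripper_force: 14.1
```

Request:
{"method": "drive_tool", "body": {
  "targets": [
    [0.4, [0.04, 0, 0], [0, 0, 0]],
    [0.4, [0.03, 0, 0], [0, 0, 0]]
  ]
}}

```text
time_s: 7.75
eef_pos: [0.6443, 0.0843, 0.0182]
tool_rot: [0.005, 0.683, 0.73, -0.003]
wrist_force: [-4.4, -38.3, 5.4]
opening: 0.0509
gripper_force: 19.0
```

```bash
python3 -c "from h import *;where()"
```

```text
t 7.75 C x,y,z mm [ -53.  -157.9   18.2] tool-x angle in C deg 89.85 z [ 0.0034 -0.0101 -0.9999] F [ -4.4 -38.3   5.4] op 0.0509
```

Blocked at 38 N, so the tub is against the end batten. Now I go to the front of the carton.

Request:
{"method": "drive_tool", "body": {
  "targets": [
    [0.4, [-0.8, 0, 0], [0, 0, 0]],
    [0.4, [0, 0, -0.9], [0, 0, 0]],
    [0.4, [0, 0, -0.9], [0, 0, 0]],
    [0.4, [0, 0, -0.9], [0, 0, 0]],
    [0.4, [0, 0, -0.9], [0, 0, 0]],
    [0.4, [-0.78, -0.52, 0], [0, 0, 0]],
    [0.4, [-0.78, -0.52, 0], [0, 0, 0]],
    [0.4, [-0.78, -0.52, 0], [0, 0, 0]],
    [0.4, [-0.78, -0.52, 0], [0, 0, 0]],
    [0.4, [-0.78, -0.52, 0], [0, 0, 0]],
    [0.4, [-0.78, -0.52, 0], [0, 0, 0]],
    [0.4, [-0.78, -0.52, 0], [0, 0, 0]]
  ]
}}

```text
time_s: 8.75
eef_pos: [0.5134, -0.1702, 0.1613]
tool_rot: [0.002, 0.683, 0.73, 0.0]
wrist_force: [0.6, -0.3, 0.2]
opening: 0.0511
gripper_force: 0.0
```

Request:
{"method": "drive_tool", "body": {
  "targets": [
    [0.4, [0, 0, 0], [0, 0, -0.231]],
    [0.4, [0, 0, 0], [0, 0, -0.231]],
    [0.4, [0, 0, 0], [0, 0, -0.231]],
    [0.4, [0, 0, 0], [0, 0, -0.231]],
    [0.4, [0, 0, 0], [0, 0, -0.231]],
    [0.4, [0, 0, 0], [0, 0, -0.231]],
    [0.4, [0, 0, 0], [0, 0, -0.231]],
    [0.4, [0, 0, 0.3], [0, 0, -0.231]],
    [0.4, [0, 0, 0.3], [0, 0, -0.231]],
    [0.4, [0, 0, 0.3], [0, 0, -0.231]],
    [0.4, [0, 0, 0.3], [0, 0, -0.231]],
    [0.4, [0, 0, 0.3], [0, 0, -0.231]]
  ]
}}

```text
time_s: 9.75
eef_pos: [0.5147, -0.169, 0.1006]
tool_rot: [0.002, 0.024, 1.0, -0.001]
wrist_force: [0.0, -0.4, -0.4]
opening: 0.0515
gripper_force: 0.0
```

Run:
```python
from h import *; where()
import cv2
im=imaging.grab_frame("top")[110:250,95:355,::-1]
cv2.imwrite("pics/crop3.png",cv2.resize(im,(780,420),interpolation=cv2.INTER_CUBIC))
```

```text
t 9.75 C x,y,z mm [-199.9 -401.7  100.6] tool-x angle in C deg 173.31 z [ 0.003  -0.0016 -1.    ] F [ 0.  -0.4 -0.4] op 0.0515
```

View pics/crop3.png

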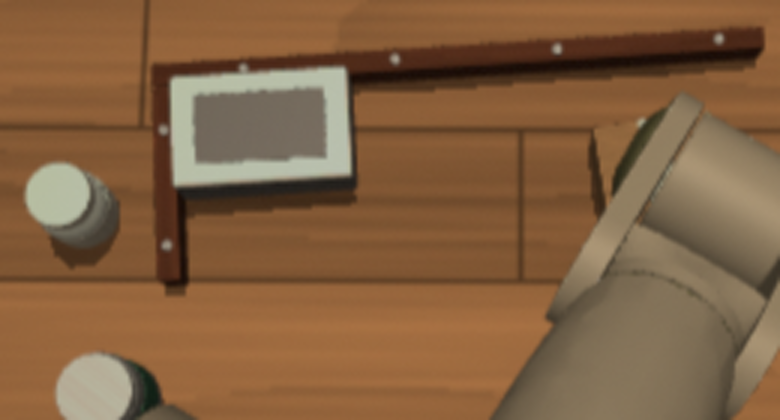

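The tub sits in the corner, with lid corners at (170,77), (347,67), (354,178) and (176,188). The carton is untouched. Now I push the carton back.

Request:
{"method": "drive_tool", "body": {
  "targets": [
    [0.4, [0, 0, 0.7], [0, 0, -0.223]],
    [0.4, [0, -0.12, 0.7], [0, 0, 0]],
    [0.4, [0, 0, 0.7], [0, 0, 0]],
    [0.4, [-0.25, 0, 0], [0, 0, 0]],
    [0.4, [-0.25, 0, 0], [0, 0, 0]],
    [0.4, [-0.25, 0, 0], [0, 0, 0]],
    [0.4, [-0.25, 0, 0], [0, 0, 0]],
    [0.4, [-0.25, 0, 0], [0, 0, 0]],
    [0.4, [-0.25, 0, 0], [0, 0, 0]],
    [0.4, [-0.25, 0, 0], [0, 0, 0]],
    [0.4, [-0.2, 0, 0], [0, 0, 0]],
    [0.4, [-0.1, 0, 0], [0, 0, 0]]
  ]
}}

```text
time_s: 10.8
eef_pos: [0.5973, -0.1687, 0.017]
tool_rot: [0.001, -0.03, 1.0, -0.001]
wrist_force: [-3.0, 0.6, 2.3]
opening: 0.0516
gripper_force: 1.5
```

```bash
python3 -c "
from h import *;where()
o,y,X,Y=frame();c,a,e=box([(170,77),(347,67),(354,178),(176,188)],.058);print((c-o)@X,(c-o)@Y,a-y,e)"
```

```text
t 10.80 C x,y,z mm [-117.5 -407.1   17. ] tool-x angle in C deg -180.49 z [ 0.0019 -0.001  -1.    ] F [-3.   0.6  2.3] op 0.0516
-0.04951628630806938 -0.07685252067535554 -0.005503795561821817 [0.1489 0.0962 0.1477 0.096 ]
```

Request:
{"method": "drive_tool", "body": {
  "targets": [
    [0.4, [-0.075, 0, 0], [0, 0, -0.016]],
    [0.4, [-0.075, 0, 0], [0, 0, 0]],
    [0.4, [-0.06, 0, 0], [0, 0, 0]],
    [0.4, [-0.05, 0, 0], [0, 0, 0]]
  ]
}}

```text
time_s: 11.13
eef_pos: [0.6064, -0.1685, 0.0157]
tool_rot: [0.0, -0.035, 0.999, -0.0]
wrist_force: [-3.3, -0.9, 2.5]
opening: 0.0514
gripper_force: 1.5
```

Request:
{"method": "drive_tool", "body": {
  "targets": [
    [0.4, [-0.05, 0, 0], [0, 0, 0]],
    [0.4, [-0.05, 0, 0], [0, 0, 0]]
  ]
}}

```text
time_s: 11.3
eef_pos: [0.6094, -0.1683, 0.0154]
tool_rot: [-0.001, -0.035, 0.999, 0.0]
wrist_force: [-19.3, -2.5, 14.1]
opening: 0.0512
gripper_force: 9.8
```

```bash
python3 -c "
from h import *;where()"
```

```text
t 11.30 C x,y,z mm [-105.4 -407.5   15.4] tool-x angle in C deg -179.95 z [-2.9e-03  3.0e-04 -1.0e+00] F [-19.3  -2.5  14.1] op 0.0512
```

The carton is flush to the back batten at 19 N. Now I go to its right side.

Request:
{"method": "drive_tool", "body": {
  "targets": [
    [0.4, [0.75, 0, 0], [0, 0, 0]],
    [0.4, [0, 0, -0.9], [0, 0, 0]],
    [0.4, [0, 0, -0.9], [0, 0, 0]],
    [0.4, [0, 0, -0.9], [0, 0, 0]],
    [0.4, [0, 0, -0.9], [0, 0, 0]],
    [0.4, [-0.5, -0.6, 0], [0, 0, 0]],
    [0.4, [-0.5, -0.6, 0], [0, 0, 0]],
    [0.4, [-0.5, -0.6, 0], [0, 0, 0]],
    [0.4, [-0.5, -0.6, 0], [0, 0, 0]],
    [0.4, [0, 0, 0], [0, 0, 0.23]],
    [0.4, [0, 0, 0], [0, 0, 0.23]],
    [0.4, [0, 0, 0], [0, 0, 0.23]]
  ]
}}

```text
time_s: 12.3
eef_pos: [0.6673, -0.2608, 0.1584]
tool_rot: [0.0, 0.148, 0.989, 0.0]
wrist_force: [-0.7, 0.3, -0.5]
opening: 0.051
gripper_force: 0.0
```

Request:
{"method": "drive_tool", "body": {
  "targets": [
    [0.4, [0, 0, 0.2], [0, 0, 0.231]],
    [0.4, [0, 0, 0.2], [0, 0, 0.231]],
    [0.4, [0, 0, 0.2], [0, 0, 0.231]],
    [0.4, [0, 0, 0.2], [0, 0, 0.231]],
    [0.4, [0, 0, 0.2], [0, 0, 0.231]],
    [0.4, [0, 0, 0.2], [0, 0, 0.231]],
    [0.4, [0, 0, 0.2], [0, 0, 0.231]],
    [0.4, [0, 0, 0.2], [0, 0, 0.231]],
    [0.4, [0, 0, 0.2], [0, 0, 0.231]],
    [0.4, [0, 0, 0], [0, 0, 0.231]],
    [0.4, [0, 0, 0], [0, 0, 0]]
  ]
}}

```text
time_s: 13.22
eef_pos: [0.667, -0.2604, 0.0865]
tool_rot: [-0.0, 0.683, 0.73, 0.0]
wrist_force: [0.0, -0.8, 0.0]
opening: 0.0515
gripper_force: 0.0
```

Run:
```python
from h import *; where()
import cv2
im=imaging.grab_frame("top")[110:250,95:355,::-1]
cv2.imwrite("pics/crop4.png",cv2.resize(im,(780,420),interpolation=cv2.INTER_CUBIC))
```

```text
t 13.22 C x,y,z mm [ -54.4 -503.4   86.5] tool-x angle in C deg 89.79 z [-2.e-04  6.e-04 -1.e+00] F [ 0.  -0.8  0. ] op 0.0515
```

View pics/crop4.png

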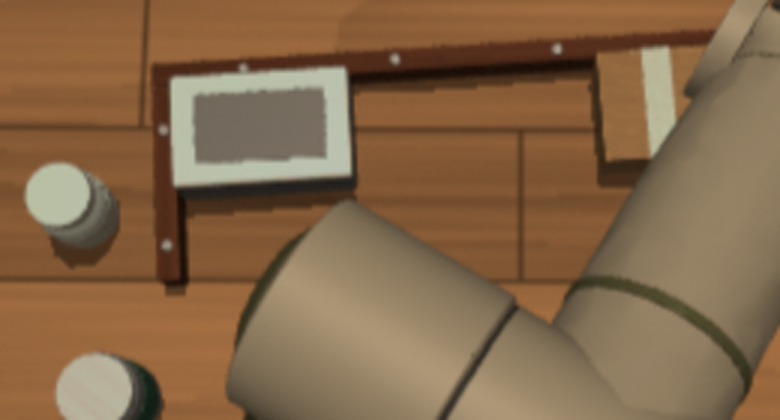

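The carton is flush to the back batten, with its left edge from (597,53) to (603,161). Now I slide it to the tub.

Request:
{"method": "drive_tool", "body": {
  "targets": [
    [0.4, [0, 0, 0.9], [0, 0, 0.007]],
    [0.4, [0, 0, 0.85], [0, 0, 0]],
    [0.4, [0.3, 0, 0], [0, 0, 0]],
    [0.4, [0.3, 0, 0], [0, 0, 0]],
    [0.4, [0.3, 0, 0], [0, 0, 0]],
    [0.4, [0.3, 0, 0], [0, 0, 0]],
    [0.4, [0.3, 0, 0], [0, 0, 0]],
    [0.4, [0.3, 0, 0], [0, 0, 0]],
    [0.4, [0.3, 0, 0], [0, 0, 0]],
    [0.4, [0.3, 0, 0], [0, 0, 0]],
    [0.4, [0.3, 0, 0], [0, 0, 0]],
    [0.4, [0.3, 0, 0], [0, 0, 0]]
  ]
}}

```text
time_s: 14.27
eef_pos: [0.6589, -0.1396, 0.0175]
tool_rot: [0.0, 0.683, 0.73, 0.0]
wrist_force: [0.3, -2.4, 2.8]
opening: 0.051
gripper_force: 1.5
```

Request:
{"method": "drive_tool", "body": {
  "targets": [
    [0.4, [0.3, 0, 0], [0, 0, 0]],
    [0.4, [0.3, 0, 0], [0, 0, 0]],
    [0.4, [0.3, 0, 0], [0, 0, 0]],
    [0.4, [0.3, 0, 0], [0, 0, 0]],
    [0.4, [0.3, 0, 0], [0, 0, 0]],
    [0.4, [0.3, 0, 0], [0, 0, 0]],
    [0.4, [0.3, 0, 0], [0, 0, 0]],
    [0.4, [0.3, 0, 0], [0, 0, 0]],
    [0.4, [0.1, 0, 0], [0, 0, 0]]
  ]
}}

```text
time_s: 15.02
eef_pos: [0.6519, -0.0388, 0.0172]
tool_rot: [-0.0, 0.683, 0.731, -0.0]
wrist_force: [1.0, -2.0, 0.4]
opening: 0.0512
gripper_force: 1.2
```

```bash
python3 -c "
from h import *;where()"
```

```text
t 15.02 C x,y,z mm [ -54.  -281.3   17.2] tool-x angle in C deg 89.93 z [-6.e-04  5.e-04 -1.e+00] F [ 1.  -2.   0.4] op 0.0512
```

Request:
{"method": "drive_tool", "body": {
  "targets": [
    [0.4, [0.1, 0, 0], [0, 0, 0]],
    [0.4, [0.1, 0, 0], [0, 0, 0]],
    [0.4, [0.1, 0, 0], [0, 0, 0]],
    [0.4, [0.1, 0, 0], [0, 0, 0]],
    [0.4, [0.05, 0, 0], [0, 0, 0]],
    [0.4, [0.05, 0, 0], [0, 0, 0]]
  ]
}}

```text
time_s: 15.52
eef_pos: [0.6508, -0.0209, 0.0171]
tool_rot: [-0.0, 0.683, 0.73, -0.0]
wrist_force: [-0.2, -1.9, 0.2]
opening: 0.0513
gripper_force: 1.0
```

Request:
{"method": "drive_tool", "body": {
  "targets": [
    [0.4, [0.05, 0, 0], [0, 0, 0]],
    [0.4, [0.05, 0, 0], [0, 0, 0]]
  ]
}}

```text
time_s: 15.68
eef_pos: [0.6505, -0.017, 0.0171]
tool_rot: [-0.0, 0.683, 0.73, -0.0]
wrist_force: [-0.1, -1.7, 0.0]
opening: 0.0515
gripper_force: 0.9
```

```bash
python3 -c "
from h import *;where()"
```

```text
t 15.68 C x,y,z mm [ -53.9 -259.4   17.1] tool-x angle in C deg 89.83 z [-4.e-04  1.e-04 -1.e+00] F [-0.1 -1.7  0. ] op 0.0515
```

Request:
{"method": "drive_tool", "body": {
  "targets": [
    [0.4, [0.04, 0, 0], [0, 0, 0]],
    [0.4, [0.04, 0, 0], [0, 0, 0]],
    [0.4, [0.04, 0, 0], [0, 0, 0]]
  ]
}}

```text
time_s: 15.93
eef_pos: [0.6507, -0.0154, 0.0174]
tool_rot: [0.002, 0.683, 0.731, -0.002]
wrist_force: [1.6, -24.1, -2.5]
opening: 0.0512
gripper_force: 12.1
```

```bash
python3 -c "
from h import *;where()"
```

```text
t 15.93 C x,y,z mm [ -53.6 -257.9   17.4] tool-x angle in C deg 89.89 z [ 0.0011 -0.0055 -1.    ] F [  1.6 -24.1  -2.5] op 0.0512
```

Blocked at y = -257.9 mm, exactly tub + carton. I retreat clear and check.

Request:
{"method": "drive_tool", "body": {
  "targets": [
    [0.4, [-0.8, 0, 0], [0, 0, 0]],
    [0.4, [0, 0, -0.9], [0, 0, 0]],
    [0.4, [0, 0, -0.9], [0, 0, 0]],
    [0.4, [0, 0, -0.9], [0, 0, 0]],
    [0.4, [0, 0, -0.9], [0, 0, 0]],
    [0.4, [-0.8, -0.5, 0], [0, 0, 0]],
    [0.4, [-0.8, -0.5, 0], [0, 0, 0]],
    [0.4, [-0.8, -0.5, 0], [0, 0, 0]],
    [0.4, [-0.8, -0.5, 0], [0, 0, 0]],
    [0.4, [-0.8, -0.5, 0], [0, 0, 0]],
    [0.4, [0, -0.3, 0], [0, 0, 0]],
    [0.4, [0, 0, 0], [0, 0, 0]]
  ]
}}

```text
time_s: 16.93
eef_pos: [0.5496, -0.2125, 0.1612]
tool_rot: [-0.001, 0.684, 0.729, 0.0]
wrist_force: [0.4, 0.4, -0.0]
opening: 0.0512
gripper_force: 0.0
```

Run:
```python
from h import *; where()
import cv2
im=imaging.grab_frame("top")[110:250,95:355,::-1]
cv2.imwrite("pics/crop5.png",cv2.resize(im,(780,420),interpolation=cv2.INTER_CUBIC))
```

```text
t 16.93 C x,y,z mm [-168.1 -447.5  161.2] tool-x angle in C deg 89.66 z [-9.e-04  9.e-04 -1.e+00] F [ 0.4  0.4 -0. ] op 0.0512
```

View pics/crop5.png

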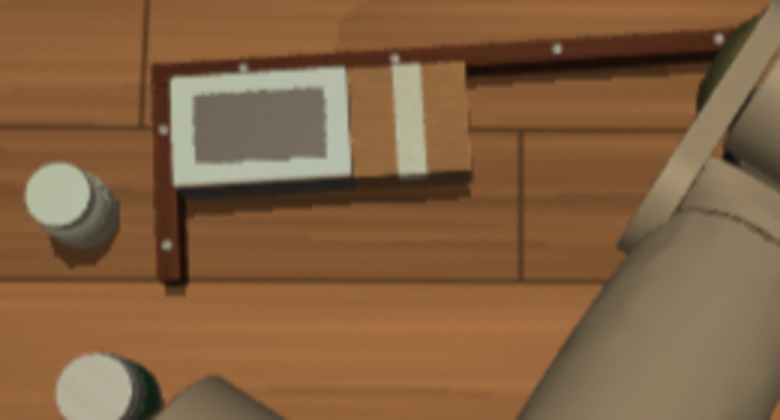

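The tub fills the corner and the carton stands against it, with top corners at (350,68), (465,61), (471,170) and (354,178). The tin and jar are unchanged. A numeric check follows.

```bash
python3 -c "
from h import *
o,y,X,Y=frame()
for p,z in(([(170,77),(347,67),(353,178),(176,188)],.058),([(350,68),(465,61),(471,170),(354,178)],.052)):
    c,a,e=box(p,z);print((c-o)@X,(c-o)@Y,a-y,e)"
```

```text
-0.0495030293404529 -0.07664528371028272 -0.005339931963520103 [0.1489 0.0961 0.1469 0.096 ]
-0.04859509629404236 -0.2006277146089923 0.0030059709219199815 [0.0976 0.095  0.098  0.0956]
```

```bash
python3 -c "
from station import workorder;print(workorder.close_job())"
```

```text
the job is handed in; nothing more can be done
None
```

I pushed the tub flush into the batten corner and the carton flush beside it, then handed the job in with the hand clear. The last camera check put both within about 2 mm and 0.006 rad of target; the tin and jar looked unmoved, the arm never went near the screwdriver, and no verdict was returned.

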